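# Clamp a gel cassette in the casting stand

## Task

Lift the gel cassette out of the draining bin where it leans and lower it upright into the slot of the casting stand, without dropping it, so that it stands fully down on the bed; let go of it. Then press the stand's sprung lever down until its catch clicks and holds it down, so that the jaw has closed on the cassette. Leave the other things on the bench where they are.

Things in the scene. Friction and masses are not known exactly. Their poses are not given: they have to be found in the camera images.
- cassette: Gel cassette: flat plate, grey plastic frame (opaque bar along the top 24 mm) round greenish glass, 100 mm long (x) x 12 thick (y) x 90 high (z), 0.15-0.3 kg. Origin: centre of its bottom face. Same either way round. Starts leaning in the draining bin, top tipped 0.40 rad to the bin's +y. Grasp it across its thickness by the top 40 mm, tool tilted to match the lean.
- cassette_top (a point): Centre of the cassette's top face, 90 mm up its z axis.
- bin: White draining bin, fixed, 140 x 100 mm foot, origin at the centre of its underside. Its narrow pocket (120 mm along x, 28 mm wide) is tilted 0.40 rad about x, mouth towards +y; its walls reach 42 mm up the cassette, whose upper 48 mm stand free. Pull the cassette out along its own z. The cassette's bottom lies 22 mm above the bench.
- stand: Grey casting stand, fixed. Base 160 mm (x) by 190 (y, -142 to +48). Origin: on the bench below the slot's middle. Slot along x, 118 mm long between low end posts, 26 mm wide when open, between a fixed wall (inner face y = +13, top 57 mm above the bench) and a sliding jaw (inner face y = -13 with the lever up, same height). Lever beside it at y = -95, pointing to -x; catch housing at y = -123.
- bed (a point): Centre of the slot's floor with the jaw open, 15 mm above the bench; axes of the stand. The cassette stands here with its x along the stand's x (either way round). When the jaw closes it pushes the cassette to about y = +6 mm in this frame.
- lever_hinge (a point): Middle of the lever's axle, at (60, -95, 85) mm in the stand's frame; the axle lies along the stand's y.
- lever_pad (a point): Centre of the top face of the lever's black press pad (46 mm along the lever x 30 mm wide x 12 mm thick), 115 mm from the axle along the lever and 6 mm above its middle line; z is normal to the pad. It moves with the lever.
- lever (a joint): 0 = raised, sloping 0.70 rad up from the axle towards -x (pad about 164 mm above the bench); grows as pressed down; 0.70 = level (pad 91 mm up); end stop 0.76. A spring returns it to 0 unless the catch snaps over it, at about 0.71, and then holds it at about 0.68. The push needed grows from 5 to about 13 N: press to the end stop, then go up. It moves the jaw in proportion, 12 mm at 0.68.
- wash_bottle: Bystander: clear bottle with white cap, 60 mm across, 150 mm high; origin at its underside, z up.
- petri: Bystander: flat glass dish, 88 mm across, 15 mm high; origin at its underside.
- tip_box: Bystander: yellow pipette-tip box with clear lid, 85 x 120 x 63 mm; origin at its underside.
- beaker: Bystander: glass beaker, 66 mm across, 75 mm high; origin at its underside, z up.
- comb: Bystander: white gel comb lying flat, 100 x 40 x 6 mm; origin at its underside.
- tube_rack: Bystander: fixed white rack of capped sample tubes, 90 x 220 x 95 mm; origin at its underside.
- timer: Bystander: fixed white bench timer, 50 x 80 x 60 mm; origin at its underside.

How it is judged:
On the way, in this order (a step that is already met when the one before it is completed fails the run):
1. the cassette stands released on the bed in the slot, the lever still up (z of cassette in the frame of bed between -0.004 and 0.006 m and x of cassette in the frame of bed between -0.015 and 0.015 m and y of cassette in the frame of bed between -0.012 and 0.012 m and angle between cassette's own z axis and vertical below 0.45 rad and contact force between the fingers and cassette below 0.1 N and value of joint lever below 0.3 rad), for 0.2 s.
2. the lever is pressed down past its catch with the cassette in the slot (value of joint lever above 0.64 rad and z of cassette in the frame of bed below 0.006 m), for 0.1 s.
At the end, for the whole second after the job is handed in: The lever is held down by its catch (joint above 0.64 with nothing pressing on it); the cassette stands on the bed in the slot between wall and jaw (bottom within 5 mm of the bed, within 15 mm of the middle along the slot, upright within 0.1 rad) and is at rest (value of joint lever above 0.64 rad and velocity of joint lever below 0.1 rad/s and z of cassette in the frame of bed between -0.004 and 0.005 m and x of cassette in the frame of bed between -0.015 and 0.015 m and y of cassette in the frame of bed between -0.002 and 0.012 m and angle between cassette's own z axis and vertical below 0.1 rad and linear speed of cassette below 0.02 m/s); the robot touches nothing.
It fails at once if the cassette is dropped (falls faster than 0.6 m/s out of the fingers, about 18 mm) (linear speed of cassette above 0.6 m/s and contact force between the fingers and cassette below 0.05 N).
It fails at once if the cassette is tipped over (angle between cassette's own z axis and vertical above 1.2 rad).
It fails at once if a bystander is shifted by more than 30 mm or knocked over (distance of any of wash_bottle, petri, tip_box, beaker, comb from where it was at the start of the episode above 0.03 m or angle between any of wash_bottle, beaker's own z axis and vertical above 0.5 rad).
It also fails if it takes over 61 s, if anything falls off the work surface, if the arm or the gripper's body presses on something with over 40 N, if the wrist force passes 120 N, or if a joint passes its speed limit or range.

## Robot

A 6-joint arm with a two-finger parallel gripper is mounted at the origin on the work surface. World frame = base frame: x ahead of the robot, y to its left, z up, the work surface at z = 0. Lengths are in m, angles in rad, forces in N, time in s.
With the tool pointing down it reaches from about 0.375 to 0.75 m from the base axis. Payload 9 kg.
Tool frame: the origin (TCP) lies at the very end of the fingers, on their centre line; the grasp point (between the pads) lies 19 mm behind it; z points along the fingers, y is the line along which they close (so a half turn about z gives the same grasp; the last joint's range is limited). The gripper opens to 85 mm and grips with 20 to 120 N. Pads are 22 mm wide; open, the fingers measure 114 mm over their backs; the gripper's body (76 mm by 85 mm) begins 54 mm behind the grasp point. The pads swing forward as they close: fully open they stand 13 mm farther back than shut.
Start: joints at [0.924, 0.104, 0.097, 1.564, 0, 1.353], TCP at [0.249, 0.546, 0.231] pointing down, gripper open.
Joint ranges: [-2.99, 2.99], [-0.84, 1.86], [-1.1, 1.16], [-1.84, 2.11], [-1.51, 1.56], [-3.14, 3.14]. Speed limits (rad/s): [2.22, 2.22, 2.57, 3.14, 3.14, 3.14].

## Interface

Orientations are given as a rotation vector (axis times angle).
In Python, from station import r, eyes, order, readout gives the robot as it stands (r), with the cameras (eyes), the job (order) and the readings (readout).
- The arm moves only by the shell command python3 shift.py 'ROWS' [FORCE]. ROWS is a JSON list of rows, 1 to 12 of them, each an object with the fields rotvec (a list: a rotation vector rx, ry, rz in rad), trans (a list: dx, dy, dz in m), jaw (the finger opening in m); a field left out counts as zero (the opening has to be given); each row shifts and turns the commanded pose from where the row before left it, along the tool's axes as they then stand; what a row does not reach is not made up. A row lasts 1/8 s, in which the tool goes at most 0.0625 m and 0.188 rad, less where a joint would pass 70% of its speed; a pose out of reach is approached as far as the arm can. The fingers move at their own pace and stop on an object; FORCE is the grip in N (left out, the last holds). Time passes only in rows, so rows that do not move let the fingers close. It prints the time, the measured TCP pose, the force, the opening and the grip force at its end. Input that does not fit is refused with a message, and nothing moves.
- readout.sense(): the state, without advancing time (a new reading comes with each control period).
- eyes.grab_frame(name): name is "scene" or "top" or "wrist"; returns a dict with "pixels" (400x640x3 uint8, red, green, blue), "fx", "fy", "cx", "cy" (pixels), "k1" (the pictures are not rectified: a ray, as slopes to the right and down, at radius r is drawn at 1 + k1 r^2 times it, then the intrinsics apply), "xyz" and "rotation" of the camera in the world; the wrist camera has in their place "hand_eye" (4x4, takes a point from camera to tool coordinates, whose origin is the TCP and whose axes are the flange's). Camera axes: x right, y up, looking along -z (the intrinsics and any distortion apply to the point x, -y, -z); pixel columns grow to the right and rows downward; lengths in m; the calibration is good to about 2 mm. A picture is of the moment at which its call begins: read the wrist's pose just before it. There is no depth.
- order.hand_in(): hands the job in; it is judged then, once.
The state is a dict: "time": time; "qpos": joint angles; "qd": joint speeds; "joint_torque": joint torques, N m; "ee_pos": TCP position; "ee_rot": TCP orientation; "force": force on the tool from outside, world axes, zero at the start; "wrist_torque": the same for the moment, N m; "finger_gap": finger opening in m; "gripper_force": force on a finger pad.
Only numpy, scipy, OpenCV 4.12 (cv2) and the standard library are available. Lean on these libraries where they do the work, as an engineer would, in place of code of your own. Each camera call takes 0.05 s, during which the arm holds its last target. There are 200 camera calls.

## Working session

There is one attempt and no reset: what is moved stays moved. The work goes in short steps, Python scripts to look and compute and a shell command to move; the robot and the scene stay as the last step left them, time stands still between calls to the robot, and variables do not carry over. Pictures are saved under pics/ and viewed, at most 12 in all, crops included, and the job is handed in when it is done.

```bash
ls; mkdir -p pics
python3 - <<'E'
from station import r, eyes, order, readout
import cv2,pickle
s=readout.sense();print({k:s[k] for k in('time','ee_pos','ee_rot','force','finger_gap')})
for n in("scene","top","wrist"):
    f=eyes.grab_frame(n);pickle.dump((s,f),open(n+"0.pkl","wb"));cv2.imwrite(f"pics/{n}0.png",f["pixels"][:,:,::-1])
    print(n,{k:f[k] for k in f if k!="pixels"})
E
```

```text
pics
shift.py
station.py
{'time': 0.0, 'ee_pos': array([0.24927809, 0.54539662, 0.2304947 ]), 'ee_rot': array([-6.68415234e-01, -3.06910456e+00,  1.98348877e-03]), 'force': array([-0.16538776,  1.14643484,  0.26076576]), 'finger_gap': 0.08551155195678908}
scene {'fx': 393.93481326665557, 'fy': 393.93481326665557, 'cx': 320.5611348504325, 'cy': 192.10992127321515, 'k1': -0.014863181221071105, 'xyz': array([1.09301945, 0.66120784, 0.99913004]), 'rotation': array([0.32456138, 0.92236445, 2.29481864])}
top {'fx': 367.0360690494234, 'fy': 367.0360690494234, 'cx': 311.43759694185104, 'cy': 202.30551214433956, 'k1': -0.06861178439921747, 'xyz': array([0.41559777, 0.01206381, 1.41683694]), 'rotation': array([ 0.09074231, -0.10021522, -1.59513915])}
wrist {'fx': 333.56073916943734, 'fy': 333.56073916943734, 'cx': 318.0275316402584, 'cy': 204.81717107599144, 'k1': 0.015209667725372179, 'hand_eye': array([[ 7.19887924e-04,  9.54929056e-01,  2.96833252e-01,
         7.66734769e-02],
       [ 9.99999544e-01, -5.01147925e-04, -8.13004872e-04,
         3.35128404e-04],
       [-6.27604607e-04,  2.96833702e-01, -9.54928981e-01,
        -1.42819788e-01],
       [ 0.00000000e+00,  0.00000000e+00,  0.00000000e+00,
         1.00000000e+00]])}
```

View pics/scene0.png

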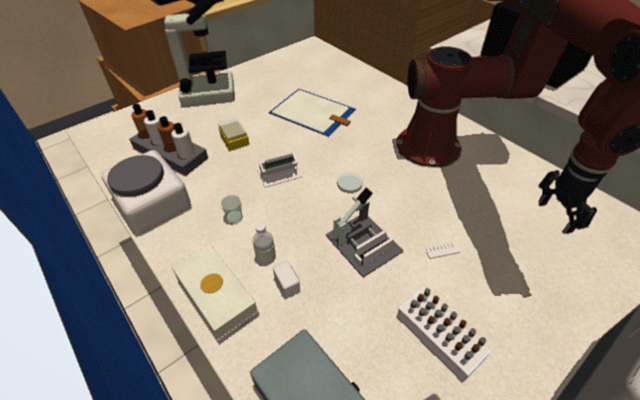

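View pics/top0.png

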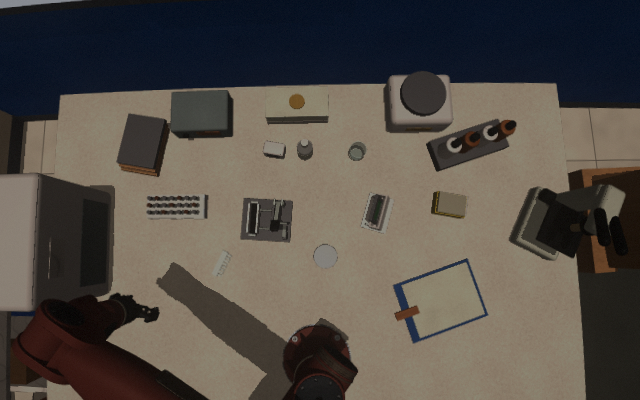

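The scene view shows the bin near px (280,168) and the stand near (365,240). In the top view the bin is near (377,213) and the stand near (267,219), with its lever at (277,215). Next I'll write helpers and look at enlarged crops.

```bash
cat > h.py <<'E'
import numpy as np,cv2,pickle
from scipy.spatial.transform import Rotation as R
def cam(s,f):
    if "hand_eye" in f:
        T=np.eye(4);T[:3,:3]=R.from_rotvec(s["ee_rot"]).as_matrix();T[:3,3]=s["ee_pos"];T=T@f["hand_eye"]
        return T[:3,:3],T[:3,3]
    return R.from_rotvec(f["rotation"]).as_matrix(),np.array(f["xyz"])
def K(f): return np.array([[f["fx"],0,f["cx"]],[0,f["fy"],f["cy"]],[0,0,1]]),np.array([f["k1"],0,0,0.])
def ray(sf,px):
    s,f=sf;M,c=cam(s,f);k,d=K(f)
    u=cv2.undistortPoints(np.array([[px]],float),k,d)[0,0]
    v=M@np.array([u[0],-u[1],-1]);return c,v/np.linalg.norm(v)
def plane(sf,px,z):
    c,v=ray(sf,px);return c+v*(z-c[2])/v[2]
def tri(*obs): # obs: (sf,px)
    A=np.zeros((3,3));b=np.zeros(3);L=[]
    for sf,px in obs:
        c,v=ray(sf,px);P=np.eye(3)-np.outer(v,v);A+=P;b+=P@c;L.append((P,c))
    x=np.linalg.solve(A,b);return x,[round(1000*np.linalg.norm(P@(x-c)),1) for P,c in L]
def proj(sf,p):
    s,f=sf;M,c=cam(s,f);k,d=K(f);q=M.T@(np.array(p)-c);q=q*[1,-1,-1]
    return cv2.projectPoints(q.reshape(1,3),np.zeros(3),np.zeros(3),k,d)[0].ravel()
def load(n): return pickle.load(open(n+".pkl","rb"))
E
python3 - <<'E'
from h import *
t,s=load("top0"),load("scene0")
for n,px in(("bin",(377,213)),("stand",(267,219)),("rack",(175,206)),("wb",(305,150)),("dish",(325,256)),("timer",(274,149)),("comb",(222,263)),("beaker",(357,151)),("tip",(450,204))):print(n,plane(t,px,0.03).round(3))
T=t[1]["pixels"];S=s[1]["pixels"]
c=lambda I,x,y,w,h,k:cv2.resize(I[y:y+h,x:x+w],(w*k,h*k),interpolation=cv2.INTER_CUBIC)
a=np.vstack([np.hstack([c(T,235,190,66,58,6),c(T,355,185,66,58,6)]),np.hstack([c(S,320,180,90,100,4)[:,:396],c(S,245,140,99,100,4)])[:252+148]])
cv2.imwrite("pics/crop0.png",a[:600,:800,::-1]);print(a.shape)
E
```

```text
bin [ 0.537 -0.247  0.03 ]
stand [0.525 0.171 0.03 ]
rack [0.584 0.525 0.03 ]
wb [0.789 0.021 0.03 ]
dish [ 0.38  -0.044  0.03 ]
timer [0.796 0.141 0.03 ]
comb [0.364 0.343 0.03 ]
beaker [ 0.78  -0.181  0.03 ]
tip [ 0.564 -0.532  0.03 ]Traceback (most recent call last):
  File "<stdin>", line 6, in <module>
    return _nx.concatenate(arrs, 0, dtype=dtype, casting=casting)
           ~~~~~~~~~~~~~~~^^^^^^^^^^^^^^^^^^^^^^^^^^^^^^^^^^^^^^^
ValueError: all the input array dimensions except for the concatenation axis must match exactly, but along dimension 1, the array at index 0 has size 792 and the array at index 1 has size 756
```

Run:
```python
from h import *
t,s=load("top0"),load("scene0")
T=t[1]["pixels"];S=s[1]["pixels"]
c=lambda I,x,y,w,h,k:cv2.resize(I[y:y+h,x:x+w],(w*k,h*k),interpolation=cv2.INTER_CUBIC)
a=np.vstack([np.hstack([c(T,235,190,66,58,6),c(T,355,185,66,58,6)]),np.hstack([c(S,320,185,99,60,4)[:,:396],c(S,235,140,99,60,4)])])
cv2.imwrite("pics/crop0.png",a[:600,:800,::-1]);print(a.shape)
```

```text
(588, 792, 3)
```

View pics/crop0.png

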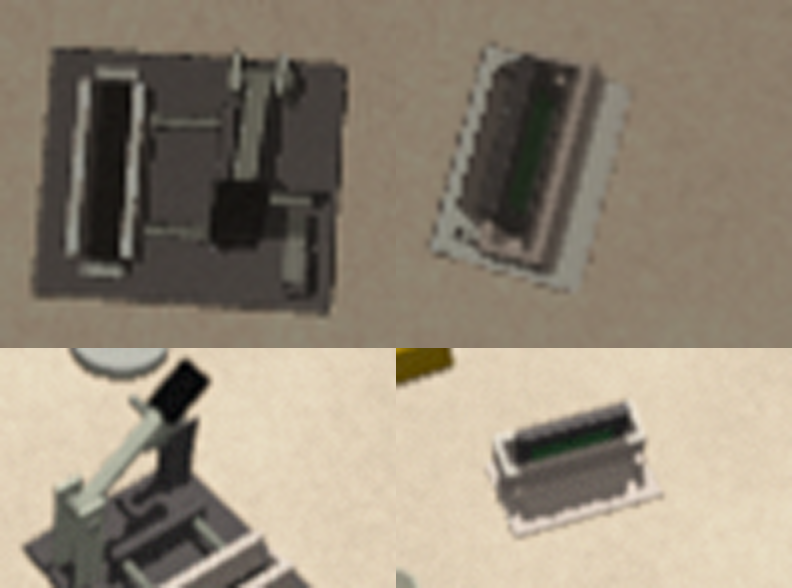

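The top view shows the stand with its slot on the left (world +y), its lever pointing towards the robot, and its axes almost along the world's. The bin is turned by about -0.25 rad, with a green glass strip on its right. I'll take closer wrist pictures, starting over the stand.

```bash
python3 shift.py '[{"trans": [-0.0445,-0.031,-0.03],"jaw": 0.085},{"trans": [-0.0445,-0.031,-0.03],"jaw": 0.085},{"trans": [-0.0445,-0.031,-0.03],"jaw": 0.085},{"trans": [-0.0445,-0.031,-0.03],"jaw": 0.085},{"trans": [-0.0445,-0.031,0],"jaw": 0.085},{"trans": [-0.0445,-0.031,0],"jaw": 0.085},{"trans": [-0.0445,-0.031,0],"jaw": 0.085},{"trans": [-0.0445,-0.031,0],"jaw": 0.085},{"rotvec": [0,0,-0.18],"jaw": 0.085},{"rotvec": [0,0,-0.18],"jaw": 0.085},{"jaw": 0.085},{"jaw": 0.085}]'
cat > snap.py <<'E'
import sys,cv2,pickle
from station import r, eyes, order, readout
n=sys.argv[1];s=readout.sense();f=eyes.grab_frame(n.rstrip("0123456789"));pickle.dump((s,f),open(n+".pkl","wb"))
cv2.imwrite(f"pics/{n}.png",f["pixels"][:,:,::-1]);print(s["time"],s["ee_pos"],s["ee_rot"],s["qpos"].round(2))
E
python3 snap.py wrist1
```

```text
time: 1.65
ee_pos: [0.47, 0.1723, 0.3512]
ee_rot: [-0.114, -3.139, -0.0]
force: [0.0, 0.2, 0.2]
finger_gap: 0.0851
gripper_force: 0.0
1.65 [0.47003274 0.17225717 0.35121652] [-1.13864493e-01 -3.13939853e+00 -8.87311340e-05] [ 0.09 -0.13  0.08  1.79  0.    0.16]
```

View pics/wrist1.png

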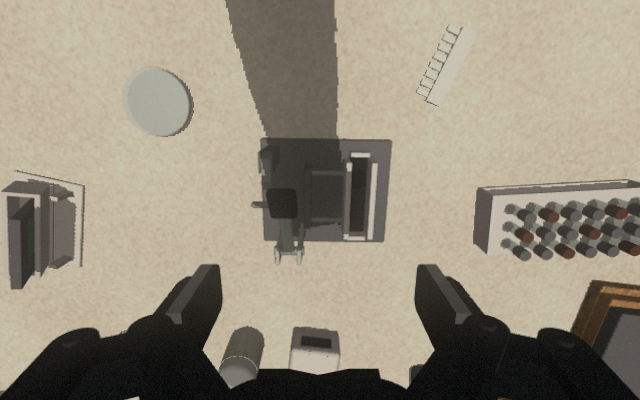

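The wrist view shows the stand at px (325,190): lever pad (282,203), slot (360,197) between the jaw top (348) and the wall top (374). The bin is at (45,230), the petri dish at (158,102). I'll take two lower views of the stand for triangulation.

```bash
python3 shift.py '[{"trans": [-0.01,0.025,0.05],"jaw": 0.085},{"trans": [-0.01,0.025,0.05],"jaw": 0.085},{"jaw": 0.085},{"jaw": 0.085}]' >/dev/null; python3 snap.py wrist2
python3 shift.py '[{"trans": [-0.05,-0.01,0],"jaw": 0.085},{"trans": [-0.04,-0.05,0],"jaw": 0.085},{"trans": [0,-0.03,0],"jaw": 0.085},{"jaw": 0.085},{"jaw": 0.085}]' >/dev/null; python3 snap.py wrist3
python3 - <<'E'
import cv2,numpy as np
a=[cv2.imread(f"pics/wrist{i}.png") for i in(2,3)]
# stack the upper 300 rows, central columns
b=np.vstack([x[0:300] for x in a]);cv2.imwrite("pics/st23.png",b)
E
```

```text
2.2 [0.49351925 0.22058006 0.25249214] [1.09064579e-01 3.13882175e+00 1.20656112e-05] [ 0.18 -0.07 -0.04  1.6  -0.    0.25]
2.875 [0.5766256  0.12596199 0.25292477] [1.09311653e-01 3.13739009e+00 6.38520694e-04] [-0.01  0.08  0.11  1.6   0.    0.06]
```

View pics/st23.png

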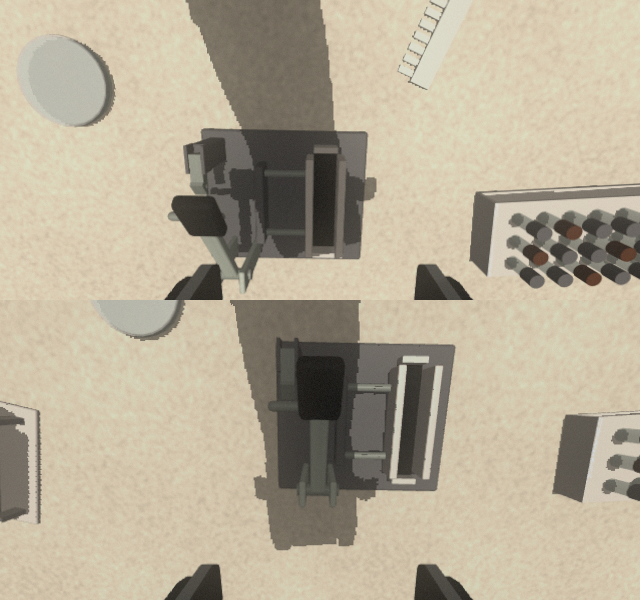

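In wrist3 (lower half, rows +300) the wall top strip runs (438,365)–(426,478), the jaw top strip (403,365)–(394,479), and the pad is at (320,388). In wrist2 the jaw strip is at (312,205), the wall at (341,205), the pad at (200,216). Now I'll segment the strips and triangulate them.

Run:
```python
from h import *
W={n:load(n) for n in("wrist1","wrist2","wrist3","top0")}
roi={"wrist1":(335,145,385,245),"wrist2":(300,140,350,262),"wrist3":(385,50,448,190),"top0":(245,197,262,240)}
for n,(x0,y0,x1,y1) in roi.items():
    I=W[n][1]["pixels"][y0:y1,x0:x1];h=cv2.cvtColor(I,cv2.COLOR_RGB2HSV)
    m=((h[...,2]>(95 if n=="wrist2" else 130))).astype(np.uint8)
    k,l,st,ce=cv2.connectedComponentsWithStats(m)
    for i in range(1,k):
        if st[i,4]>12:
            p=np.argwhere(l==i)[:,::-1].astype(np.float32);r=cv2.minAreaRect(p)
            print(n,st[i],(ce[i]+[x0,y0]).round(1),np.round(r[1],1),"col",I[l==i].mean(0).round(),"box",(cv2.boxPoints(r)+[x0,y0]).round(1).tolist())
```

```text
wrist1 [16  7 20  5 81] [360.  154.4] [19.  4.] col [184. 182. 167.] box [[351.0, 156.0], [351.0, 152.0], [370.0, 152.0], [370.0, 156.0]]
wrist1 [11 18  6  9 47] [348.7 166.7] [8. 5.] col [175. 171. 157.] box [[346.0, 163.0], [351.0, 163.0], [351.0, 171.0], [346.0, 171.0]]
wrist1 [ 32  18  11  77 472] [372.1 200.5] [ 6.2 76.4] col [179. 172. 158.] box [[366.5, 238.9], [371.5, 162.6], [377.7, 163.0], [372.7, 239.3]]
wrist1 [  8  89  22   7 112] [353.3 237.6] [ 6. 21.] col [173. 166. 152.] box [[343.0, 234.0], [364.0, 234.0], [364.0, 240.0], [343.0, 240.0]]
wrist1 [  0  89  50  11 159] [360.9 242.7] [10. 49.] col [185. 174. 152.] box [[335.0, 234.0], [384.0, 234.0], [384.0, 244.0], [335.0, 244.0]]
wrist2 [   0    0   50  122 2185] [327.9 214.3] [121.  49.] col [124. 117. 107.] box [[300.0, 140.0], [349.0, 140.0], [349.0, 261.0], [300.0, 261.0]]
wrist2 [ 14   6  24   7 151] [325.7 149.3] [ 6. 23.] col [114. 107.  99.] box [[314.0, 146.0], [337.0, 146.0], [337.0, 152.0], [314.0, 152.0]]
wrist3 [ 17   5  28   8 208] [415.4  58.6] [27.  7.] col [192. 191. 176.] box [[402.0, 62.0], [402.0, 
[... 182 characters left out ...]
.9]]
wrist3 [ 37  15  22 115 905] [432.2 121.4] [  8.2 115.5] col [198. 192. 176.] box [[420.9, 178.7], [435.1, 64.1], [443.2, 65.2], [429.0, 179.7]]
wrist3 [ 0 35  6  4 18] [387.3  86.8] [3. 5.] col [142. 143. 130.] box [[385.0, 85.0], [390.0, 85.0], [390.0, 88.0], [385.0, 88.0]]
wrist3 [ 51  57  12  83 514] [443.6 160.4] [82. 11.] col [202. 190. 166.] box [[436.0, 107.0], [447.0, 107.0], [447.0, 189.0], [436.0, 189.0]]
top0 [ 1  7  4 28 40] [247.5 217.5] [ 1.2 27.2] col [138. 137. 127.] box [[245.8, 231.0], [248.0, 203.9], [249.2, 204.0], [247.0, 231.1]]
top0 [10  7  4 28 39] [256.7 217. ] [ 1.3 27.2] col [140. 139. 130.] box [[254.9, 231.0], [257.1, 203.9], [258.4, 204.0], [256.2, 231.1]]
```

Run:
```python
from h import *
w1,w2,w3,t=[load(n) for n in("wrist1","wrist2","wrist3","top0")]
def P(n,*o):
    x,e=tri(*o);print(n,x.round(4),e)
    return x
P("wall1,3",(w1,(372.1,200.5)),(w3,(432.2,121.4)))
P("wall2,3",(w2,(341,206)),(w3,(432.2,121.4)))
P("wall all",(w1,(372.1,200.5)),(w3,(432.2,121.4)),(t,(247.5,217.5)))
P("jaw 2,3",(w2,(311,206)),(w3,(398.6,121.4)))
P("jaw3,t",(w3,(398.6,121.4)),(t,(256.7,217)))
P("post nearrobot",(w1,(360,154.4)),(w2,(325.7,149.3)),(w3,(415.4,58.6)))
P("base c +y,-x",(w1,(390,139)),(w2,(367,133)),(w3,(454,46)))
P("base c +y,+x",(w1,(384,241)),(w2,(360,258)),(w3,(436,190)))
P("pad",(w1,(282,203)),(w2,(200,216)),(w3,(320,88)))
# on-plane wall ends and strips z=.057
a=plane(w3,(439.1,64.6),.057);b=plane(w3,(425,179.2),.057);print("wall ends",a.round(4),b.round(4),np.linalg.norm(a-b),"yaw",np.arctan2(*(b-a)[1::-1]))
a=plane(w1,(374.6,162.8),.057);b=plane(w1,(369.6,239.1),.057);print("wall ends w1",a.round(4),b.round(4),np.linalg.norm(a-b),"yaw",np.arctan2(*(b-a)[1::-1]))
print("jaw w3",plane(w3,(398.6,121.4),.057),"wall w3",plane(w3,(432.2,121.4),.057))
```

```text
wall1,3 [0.5279 0.2427 0.0584] [np.float64(0.2), np.float64(0.2)]
wall2,3 [0.5279 0.2445 0.0509] [np.float64(0.7), np.float64(0.7)]
wall all [0.5289 0.2423 0.0569] [np.float64(0.9), np.float64(1.2), np.float64(2.0)]
jaw 2,3 [0.526  0.2117 0.0488] [np.float64(0.2), np.float64(0.2)]
jaw3,t [0.5247 0.1995 0.1039] [np.float64(2.7), np.float64(2.7)]
post nearrobot [0.4678 0.2315 0.0345] [np.float64(0.2), np.float64(0.2), np.float64(0.0)]
base c +y,-x [0.4554 0.2802 0.0031] [np.float64(1.8), np.float64(1.3), np.float64(0.7)]
base c +y,+x [0.6134 0.2676 0.0052] [np.float64(0.6), np.float64(0.5), np.float64(0.3)]
pad [0.4925 0.1339 0.1613] [np.float64(0.2), np.float64(0.1), np.float64(0.1)]
wall ends [0.4765 0.2475 0.057 ] [0.5859 0.2376 0.057 ] 0.10977703899829391 yaw -0.09069759774294765
wall ends w1 [0.4768 0.2476 0.057 ] [0.5854 0.2382 0.057 ] 0.10895065081641064 yaw -0.08637737740897054
jaw w3 [0.52556203 0.2100222  0.057     ] wall w3 [0.52790922 0.24295685 0.057     ]
```

The stand measurements agree: wall top z is 58 mm (57 expected), yaw is -0.088, the origin is about (0.530, 0.2264), and the pad is at (0.4925, 0.134, 0.161) against a prediction of (0.498, 0.134, 0.164). Next I'll look at the bin from two places.

```bash
python3 shift.py '[{"trans": [0.005,-0.06,0],"jaw": 0.085},{"trans": [0,-0.06,0],"jaw": 0.085},{"trans": [0,-0.06,0],"jaw": 0.085},{"trans": [0,-0.06,0],"jaw": 0.085},{"trans": [0,-0.06,0],"jaw": 0.085},{"rotvec": [0,0,0.1],"trans": [0,-0.01,0],"jaw": 0.085},{"rotvec": [0,0,0.1],"jaw": 0.085},{"jaw": 0.085},{"jaw": 0.085}]' >/dev/null; python3 snap.py wrist4
python3 shift.py '[{"trans": [-0.02,-0.06,0],"jaw": 0.085},{"trans": [-0.01,-0.06,0],"jaw": 0.085},{"jaw": 0.085},{"jaw": 0.085}]' >/dev/null; python3 snap.py wrist5
python3 - <<'E'
import cv2,numpy as np
a=[cv2.imread(f"pics/wrist{i}.png") for i in(4,5)]
cv2.imwrite("pics/b45.png",np.vstack([x[0:300] for x in a]))
E
```

```text
4.05 [ 0.55022753 -0.18224996  0.25162673] [ 4.15701148e-01  3.11347041e+00 -1.37173123e-04] [-0.55  0.05  0.07  1.6   0.   -0.28]
4.6 [ 0.54700354 -0.30544945  0.25126626] [-4.19894309e-01 -3.11325465e+00 -8.65374766e-04] [-0.72  0.19  0.23  1.61  0.   -0.45]
```

View pics/b45.png

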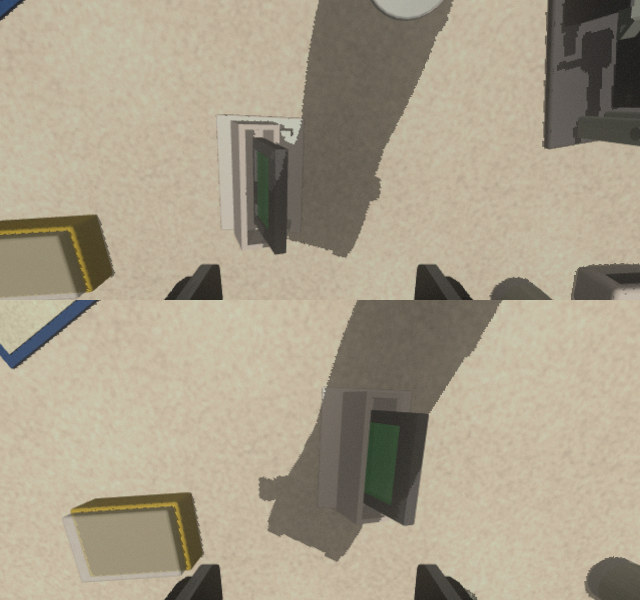

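The cassette leans to world +y (image right). In wrist4 its dark top bar spans px (255–288, 138–253). In wrist5 it spans (370–428, 410–524) in the stacked picture. The bar's right edge is the same top edge in both views, so I'll extract it and triangulate.

Run:
```python
from h import *
roi={"wrist4":(215,110,310,265),"wrist5":(310,85,445,235)}
H={}
for n,(x0,y0,x1,y1) in roi.items():
    sf=load(n);I=sf[1]["pixels"][y0:y1,x0:x1].copy()
    g=I.max(2).astype(int);print(n,"bar row mid",g[75,::4].tolist())
    m=(g<78).astype(np.uint8)
    k,l,st,_=cv2.connectedComponentsWithStats(m);i=1+st[1:,4].argmax()
    c=max(cv2.findContours((l==i).astype(np.uint8),0,2)[0],key=cv2.contourArea)
    p=cv2.approxPolyDP(cv2.convexHull(c),3,True)[:,0]+[x0,y0];print(n,st[i],p.tolist())
    # right edge line fit
    q=np.array([[np.where(l[r]==i)[0].max()+x0+1,r+y0] for r in range(l.shape[0]) if (l[r]==i).any()]);
    print("right edge",q[::8].tolist(),q[-1])
    H[n]=cv2.resize(I,None,fx=3.8,fy=3.8,interpolation=cv2.INTER_CUBIC)[:570]
a=np.hstack([H["wrist4"],np.zeros((570,1,3),np.uint8),H["wrist5"]])
cv2.imwrite("pics/c45.png",cv2.resize(a,(790,int(570*790/a.shape[1])))[:,:,::-1]);print(a.shape)
```

```text
wrist4 bar row mid [190, 180, 194, 193, 196, 127, 134, 183, 105, 107, 66, 73, 73, 76, 62, 59, 58, 59, 82, 104, 107, 105, 95, 102]
wrist4 [  38   28   35  116 2885] [[256, 138], [287, 152], [284, 252], [275, 253], [254, 222]]
right edge [[263, 138], [282, 146], [288, 154], [288, 162], [288, 170], [287, 178], [287, 186], [287, 194], [287, 202], [287, 210], [287, 218], [287, 226], [287, 234], [286, 242], [285, 250]] [280 253]
wrist5 bar row mid [110, 111, 105, 112, 109, 112, 109, 104, 88, 88, 86, 88, 89, 104, 91, 68, 71, 72, 71, 72, 74, 75, 49, 55, 52, 58, 61, 64, 118, 194, 195, 198, 198, 196]
wrist5 [  53   25   65  114 5149] [[371, 110], [427, 114], [420, 168], [402, 223], [363, 202]]
right edge [[385, 110], [428, 118], [427, 126], [425, 134], [424, 142], [423, 150], [422, 158], [421, 166], [417, 174], [414, 182], [410, 190], [407, 198], [406, 206], [404, 214], [403, 222]] [403 223]
(570, 875, 3)
```

Run:
```python
from h import *
a,b,t=load("wrist4"),load("wrist5"),load("top0")
A,e1=tri((a,(288.2,150.5)),(b,(428.3,113.5)));B,e2=tri((a,(286,252.5)),(b,(413.5,224)))
print(A.round(4),e1,B.round(4),e2,np.linalg.norm(A-B),"yaw",np.arctan2(*(B-A)[1::-1]))
# bin foot corners
for n,p,q in(("foot -x-y",(218,115),(322,90)),("foot -x+y",(301,117),(409,93))):
    x,e=tri((a,p),(b,q));print(n,x.round(4),e)
```

```text
[ 0.5086 -0.1975  0.1021] [np.float64(0.9), np.float64(0.9)] [ 0.6025 -0.2275  0.1022] [np.float64(0.0), np.float64(0.0)] 0.09855001955893407 yaw -0.31026362151007836
foot -x-y [ 0.4623 -0.2768 -0.0044] [np.float64(0.8), np.float64(0.8)]
foot -x+y [ 0.4901 -0.1848  0.0033] [np.float64(1.8), np.float64(1.8)]
```

View pics/c45.png

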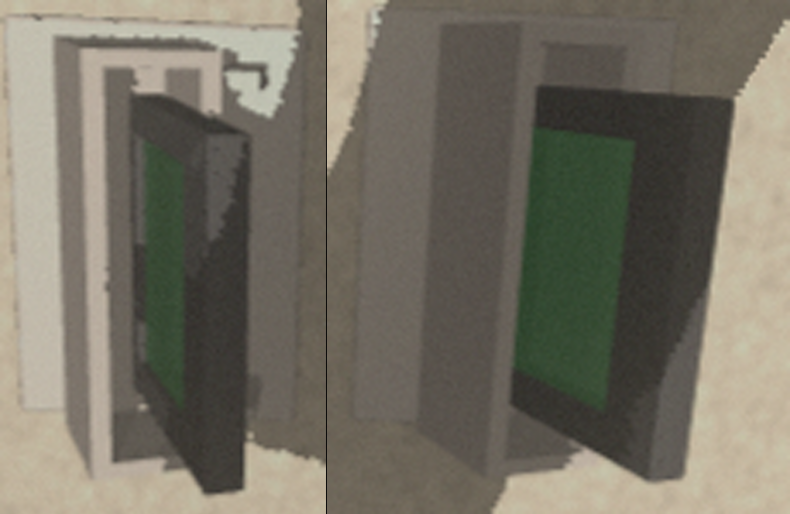

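The enlarged pair confirms the corners: right edge (288,150)–(286,252) in wrist4, (429,113.5)–(414,224) in wrist5. The edge is at z = 0.102 (0.1026 expected), its length is 98.5 mm (100 expected), and the yaw is about -0.305. Next I'll work out the grasp move.

```bash
cat > plan.py <<'E'
from h import *
from station import r, eyes, order, readout
def frame(yaw,lean):  # tool frame gripping a plate of that yaw and lean to +y
    return R.from_euler("z",yaw)*R.from_euler("x",-lean)*R.from_euler("y",np.pi)
def rel(Rt,p):
    s=readout.sense();Rc=R.from_rotvec(s["ee_rot"]);p=np.array(p)
    print("turn in tool",(Rc.inv()*Rt).as_rotvec().round(4),"then shift in target axes",Rt.inv().apply(p-s["ee_pos"]).round(4),"(in present axes",Rc.inv().apply(p-s["ee_pos"]).round(4),")")
E
python3 - <<'E'
from plan import *
Rt=frame(-.305,.4);print(Rt.as_matrix().round(3))
top=np.array([.5539,-.2178,.1045]);u=-Rt.as_matrix()[:,2]
rel(Rt,top+.05*u);rel(Rt,top-.034*u)
E
```

```text
[[-0.954  0.277 -0.117]
 [ 0.3    0.879 -0.371]
 [-0.    -0.389 -0.921]]
turn in tool [0.4003 0.0076 0.0371] then shift in target axes [0.0198 0.1356 0.0522] (in present axes [0.0158 0.1052 0.1009] )
turn in tool [0.4003 0.0076 0.0371] then shift in target axes [0.0198 0.1356 0.1362] (in present axes [0.0171 0.0725 0.1783] )
```

```bash
python3 shift.py '[{"rotvec": [0.1335,0.0025,0.0125],"jaw": 0.05},{"rotvec": [0.1335,0.0025,0.0125],"jaw": 0.05},{"rotvec": [0.1335,0.0025,0.0125],"jaw": 0.05},{"trans": [0.0066,0.0452,0.0],"jaw": 0.05},{"trans": [0.0066,0.0452,0.0],"jaw": 0.05},{"trans": [0.0066,0.0452,0],"jaw": 0.05},{"trans": [0,0,0.04],"jaw": 0.05},{"jaw": 0.05},{"jaw": 0.05}]' 40
python3 - <<'E'
from plan import *
Rt=frame(-.305,.4);top=np.array([.5539,-.2178,.1045]);u=-Rt.as_matrix()[:,2]
rel(Rt,top-.034*u)
E
python3 snap.py wrist6
```

```text
time: 5.78
ee_pos: [0.5615, -0.1953, 0.1632]
ee_rot: [-0.461, -2.987, 0.607]
force: [0.0, -0.8, 1.1]
finger_gap: 0.0498
gripper_force: 0.0
turn in tool [-0.0005  0.0009 -0.0018] then shift in target axes [0.0005 0.001  0.0973] (in present axes [0.0006 0.0011 0.0973] )
5.775 [ 0.56150919 -0.19532986  0.16322152] [-0.46149041 -2.98669488  0.60659616] [-0.35  0.1  -0.07  1.38 -0.4  -0.05]
```

View pics/wrist6.png

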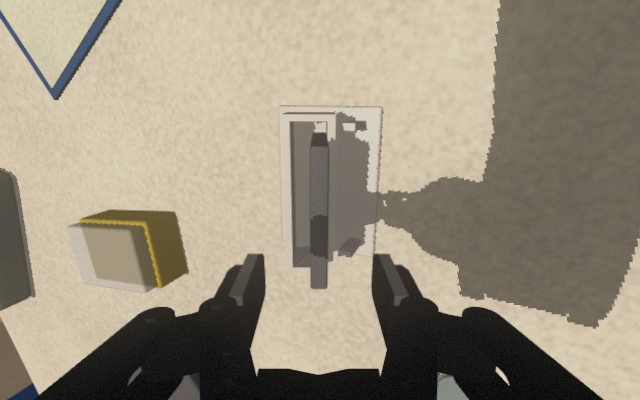

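The picture shows the cassette edge-on at columns 310–328, parallel to the tool and centred between the fingers (254 and 380, mid 318), so it's aligned. I'll descend 97 mm and grip it.

```bash
python3 shift.py '[{"trans": [0,0.001,0.035],"jaw": 0.05},{"trans": [0,0,0.035],"jaw": 0.05},{"trans": [0,0,0.017],"jaw": 0.05},{"trans": [0,0,0.01],"jaw": 0.05},{"jaw": 0.05},{"jaw": 0.05}]' 50; python3 shift.py '[{"jaw": 0},{"jaw": 0},{"jaw": 0},{"jaw": 0},{"jaw": 0},{"jaw": 0}]' 50
```

```text
time: 6.58
ee_pos: [0.5508, -0.231, 0.0732]
ee_rot: [-0.462, -2.987, 0.607]
force: [0.1, -0.1, -0.3]
finger_gap: 0.0504
gripper_force: 0.0
time: 7.32
ee_pos: [0.5502, -0.2312, 0.0726]
ee_rot: [-0.462, -2.986, 0.607]
force: [-0.9, -0.1, 4.8]
finger_gap: 0.0114
gripper_force: 50.0
```

Gripped: the gap is 11.4 mm against a 12 mm plate, with 50 N. Now I'll pull it out along its own z.

```bash
python3 shift.py '[{"trans": [0,0,-0.02],"jaw": 0},{"trans": [0,0,-0.03],"jaw": 0},{"trans": [0,0,-0.035],"jaw": 0},{"trans": [0,0,-0.035],"jaw": 0},{"trans": [0,0,-0.035],"jaw": 0},{"trans": [0,0,-0.035],"jaw": 0},{"jaw": 0},{"jaw": 0}]'
python3 - <<'E'
from plan import *
rel(frame(-.088,0),[.530,.2264,.25])
E
python3 snap.py wrist7
```

```text
time: 8.32
ee_pos: [0.5719, -0.1603, 0.245]
ee_rot: [-0.461, -2.984, 0.604]
force: [-0.5, 0.5, -2.6]
finger_gap: 0.0117
gripper_force: 50.2
turn in tool [-0.3982 -0.0456 -0.2154] then shift in target axes [ 0.0757  0.3815 -0.005 ] (in present axes [ 0.1567  0.3261 -0.143 ] )
8.325 [ 0.57188152 -0.16028859  0.24501364] [-0.46068221 -2.98375807  0.60443886] [-0.29  0.14  0.11  1.56 -0.4   0.02]
```

```bash
python3 shift.py '[{"rotvec": [-0.1327,-0.0152,-0.0718],"jaw": 0},{"rotvec": [-0.1327,-0.0152,-0.0718],"jaw": 0},{"rotvec": [-0.1327,-0.0152,-0.0718],"jaw": 0},{"trans": [0.01,0.05,-0.02],"jaw": 0},{"trans": [0.01,0.05,-0.02],"jaw": 0},{"trans": [0.01,0.05,0],"jaw": 0},{"trans": [0.01,0.05,0],"jaw": 0},{"trans": [0.01,0.05,0],"jaw": 0},{"trans": [0.01,0.05,0],"jaw": 0},{"trans": [0.0157,0.05,0],"jaw": 0},{"trans": [0,0.03,0],"jaw": 0},{"jaw": 0}]'; python3 shift.py '[{"jaw": 0},{"jaw": 0}]'
python3 - <<'E'
from plan import *
rel(frame(-.088,0),[.530,.2264,.20])
E
python3 snap.py wrist8; python3 snap.py scene8;python3 snap.py top8
python3 - <<'E'
import cv2,numpy as np
a=cv2.imread("pics/wrist8.png")[60:360,140:540];b=cv2.imread("pics/scene8.png")[120:320,280:480];c=cv2.imread("pics/top8.png")[160:260,220:320]
cv2.imwrite("pics/m8.png",np.hstack([cv2.resize(a,(400,300)),cv2.resize(b,(300,300))]))
E
```

```text
time: 9.88
ee_pos: [0.5295, 0.2263, 0.2844]
ee_rot: [-0.135, -3.138, 0.002]
force: [0.3, -1.3, -2.2]
finger_gap: 0.0111
gripper_force: 50.3
time: 10.12
ee_pos: [0.5303, 0.2238, 0.2858]
ee_rot: [0.14, 3.137, -0.002]
force: [-0.3, -0.2, -2.8]
finger_gap: 0.0112
gripper_force: 50.3
turn in tool [-0.0013  0.0012 -0.0015] then shift in target axes [0.0006 0.0025 0.0858] (in present axes [0.0007 0.0026 0.0858] )
10.125 [0.53034959 0.22383207 0.2858224 ] [ 1.40461157e-01  3.13727944e+00 -2.19190895e-03] [ 0.17  0.05  0.14  1.66 -0.    0.26]
10.175 [0.53040574 0.22388299 0.28603176] [ 1.40502177e-01  3.13697700e+00 -2.12098175e-03] [ 0.17  0.05  0.14  1.66 -0.    0.26]
10.225 [0.53042502 0.22402213 0.28618892] [ 1.40303995e-01  3.13676238e+00 -1.89841578e-03] [ 0.17  0.05  0.14  1.66 -0.    0.26]
```

View pics/m8.png

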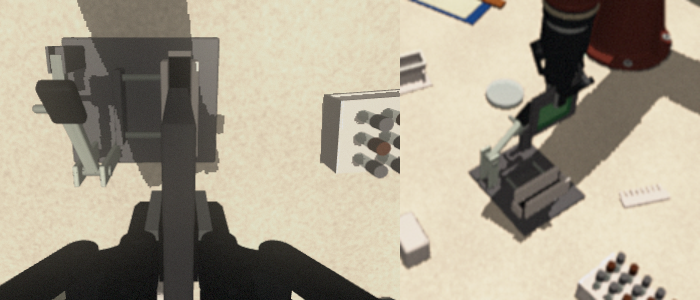

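The cassette hangs upright between the fingers, in line with the slot (crop column ~180), with the lever clear at the left. I'll check where it sits in the grip by its -x end: predicted corner pixels against the image.

Run:
```python
from h import *
w=load("wrist8");s,f=w
Rm=R.from_rotvec(s["ee_rot"]);
for n,p in(("top-",(.05,-.006,-.034)),("top+",(.05,.006,-.034)),("bot-",(.05,-.006,.056)),("bot+",(.05,.006,.056))):print(n,(proj(w,s["ee_pos"]+Rm.apply(p))-[140,60]).round(1))
print("bed line z=.015 slot centre", (proj(w,[.530,.2264,.057])-[140,60]).round(1), "wall-mid", [ (proj(w,[.530+y*.088+x,.2264+y*.996-.088*x,.057])-[140,60]).round(1).tolist() for x in(-.055,) for y in(-.013,.013)])
I=f["pixels"][60:230,280:380];cv2.imwrite("pics/z8.png",cv2.resize(I,None,fx=3.5,fy=3.5,interpolation=2)[:,:,::-1])
```

```text
top- [158.2 123.9]
top+ [194.  123.9]
bot- [166.7  87.9]
bot+ [186.9  87.9]
bed line z=.015 slot centre [179.7 111.1] wall-mid [[167.7, 60.8], [191.8, 60.8]]
```

View pics/z8.png

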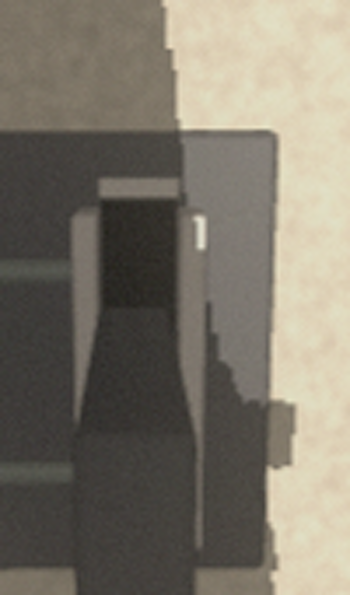

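The end face of the cassette lies at predicted rows (87.7 against 87.9), so it's centred lengthwise, and about 1 mm to +y in the grip. The slot edges (168–191) match the prediction (167.7–191.8). I'll lower it into the slot.

```bash
python3 shift.py '[{"trans": [0,0.001,0.035],"jaw": 0},{"trans": [0,0,0.035],"jaw": 0},{"trans": [0,0,0.035],"jaw": 0},{"trans": [0,0,0.03],"jaw": 0},{"trans": [0,0,0.02],"jaw": 0},{"trans": [0,0,0.015],"jaw": 0},{"jaw": 0},{"jaw": 0},{"jaw": 0}]'
python3 - <<'E'
from plan import *
rel(frame(-.088,0),[.530,.2252,.071])
E
```

```text
time: 11.4
ee_pos: [0.5314, 0.2259, 0.1175]
ee_rot: [0.138, 3.135, -0.001]
force: [0.0, -0.1, -2.2]
finger_gap: 0.0113
gripper_force: 50.4
turn in tool [-0.0005  0.0036 -0.0001] then shift in target axes [ 0.0013 -0.0008  0.0465] (in present axes [ 0.0015 -0.0008  0.0465] )
```

```bash
python3 shift.py '[{"rotvec": [0,0.0035,0],"trans": [0.001,-0.0005,0.012],"jaw": 0},{"trans": [0,0,0.012],"jaw": 0},{"trans": [0,0,0.01],"jaw": 0},{"trans": [0,0,0.008],"jaw": 0},{"jaw": 0},{"jaw": 0}]'; python3 shift.py '[{"trans": [0,0,0.002],"jaw": 0},{"trans": [0,0,0.001],"jaw": 0},{"jaw": 0},{"jaw": 0}]'
```

```text
time: 12.15
ee_pos: [0.5298, 0.2253, 0.0746]
ee_rot: [-0.138, -3.137, 0.001]
force: [0.1, 0.6, -2.1]
finger_gap: 0.0113
gripper_force: 50.4
time: 12.65
ee_pos: [0.5296, 0.2253, 0.0714]
ee_rot: [-0.138, -3.137, 0.001]
force: [-0.7, -0.6, -1.2]
finger_gap: 0.0114
gripper_force: 50.4
```

```bash
python3 shift.py '[{"trans": [0,0,0.001],"jaw": 0},{"jaw": 0},{"jaw": 0}]'|sed -n 2,4p; python3 shift.py '[{"trans": [0,0,0.001],"jaw": 0},{"jaw": 0},{"jaw": 0}]'|sed -n 2,4p
```

```text
ee_pos: [0.5296, 0.2253, 0.0703]
ee_rot: [-0.138, -3.137, 0.001]
force: [0.2, 0.8, -2.6]
ee_pos: [0.5296, 0.2253, 0.07]
ee_rot: [-0.138, -3.137, 0.001]
force: [-3.7, 0.1, 5.6]
```

Contact with the bed at TCP z = 0.070 (0.071 expected), and the force rose by 8 N. Now I'll release and rise.

```bash
python3 shift.py '[{"jaw": 0.02},{"jaw": 0.04},{"jaw": 0.045},{"jaw": 0.045},{"jaw": 0.045},{"jaw": 0.045}]'; python3 shift.py '[{"trans": [0,0,-0.02],"jaw": 0.045},{"trans": [0,0,-0.04],"jaw": 0.045},{"trans": [0,0,-0.06],"jaw": 0.045},{"trans": [0,0,-0.06],"jaw": 0.045},{"jaw": 0.045},{"jaw": 0.045}]'; python3 snap.py wrist9
python3 - <<'E'
from h import *
w=load("wrist9")
c=lambda x,y,z:proj(w,[.530+y*.088+x*.996,.2264+y*.996-.088*x,z]).round(1).tolist()
print("expected top corners",[c(x,y,.105) for x in(-.05,.05) for y in(-.006,.006)],"pad",c(-.024,-.095,.164))
from plan import rel,frame
import sys
# press point: pad level
for q in(0,.35,.70,.76):
    a=.7-q;l=np.array([60-115*np.cos(a)+6*np.sin(a),-95,85+115*np.sin(a)+6*np.cos(a)])/1000
    print(q,l.round(4),[round(.530+l[1]*.088+l[0]*.996,4),round(.2264+l[1]*.996-.088*l[0],4),round(l[2],4)])
E
```

```text
time: 14.15
ee_pos: [0.5296, 0.2253, 0.0693]
ee_rot: [-0.138, -3.137, 0.001]
force: [-0.4, 0.5, -0.3]
finger_gap: 0.0446
gripper_force: 0.0
time: 14.9
ee_pos: [0.53, 0.2254, 0.2501]
ee_rot: [-0.138, -3.138, 0.001]
force: [-0.3, -0.2, -0.5]
finger_gap: 0.0449
gripper_force: 0.0
14.9 [0.53004359 0.22544896 0.25014901] [-1.38321702e-01 -3.13793713e+00  1.03920548e-03] [ 0.18  0.04  0.06  1.6  -0.    0.26]
expected top corners [[311.2, 133.7], [325.4, 133.7], [311.8, 242.4], [324.6, 242.4]] pad [182.7, 179.1]
0 [-0.0241 -0.095   0.1637] [np.float64(0.4976), np.float64(0.1339), np.float64(0.1637)]
0.35 [-0.046  -0.095   0.1301] [np.float64(0.4759), np.float64(0.1358), np.float64(0.1301)]
0.7 [-0.055 -0.095  0.091] [np.float64(0.4669), np.float64(0.1366), np.float64(0.091)]
0.76 [-0.0552 -0.095   0.0841] [np.float64(0.4667), np.float64(0.1366), np.float64(0.0841)]
```

View pics/wrist9.png

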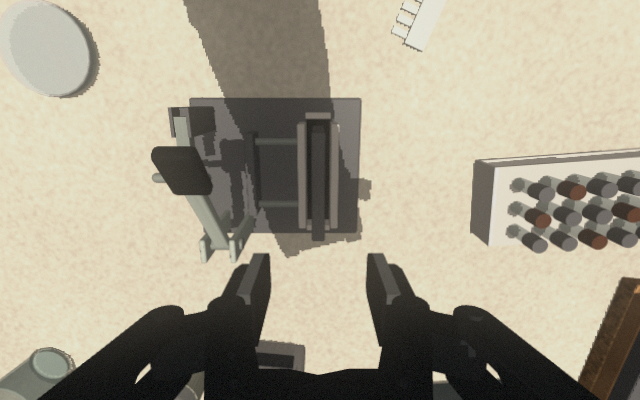

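The cassette stands in the slot at column 318, rows 125–242 (expected 311–325, 133–242). The lever pad is at (182,170) and the lever is still up. I'll close the fingers and go over the pad.

```bash
python3 shift.py '[{"trans": [0.017,-0.046,0],"jaw": 0},{"trans": [0.017,-0.046,0],"jaw": 0},{"trans": [0,0,0.02],"jaw": 0},{"trans": [0,0,0.03],"jaw": 0},{"jaw": 0},{"jaw": 0}]' 20
python3 - <<'E'
from plan import *
rel(frame(-.088,0),[.486,.1375,.18]);rel(frame(-.088,0),[.470,.139,.083])
E
```

```text
time: 15.7
ee_pos: [0.4877, 0.1368, 0.1998]
ee_rot: [-0.138, -3.136, 0.001]
force: [-0.1, 0.7, 0.1]
finger_gap: 0.0002
gripper_force: 0.0
turn in tool [-0.001  -0.0021  0.0001] then shift in target axes [0.0017 0.0005 0.0198] (in present axes [0.0017 0.0006 0.0198] )
turn in tool [-0.001  -0.0021  0.0001] then shift in target axes [0.0178 0.0006 0.1168] (in present axes [0.0175 0.0007 0.1169] )
```

```bash
python3 shift.py '[{"trans": [0,0,0.015],"jaw": 0},{"trans": [0.001,0,0.015],"jaw": 0},{"trans": [0.003,0,0.012],"jaw": 0},{"trans": [0.003,0,0.012],"jaw": 0},{"trans": [0.003,0,0.012],"jaw": 0},{"trans": [0.003,0,0.012],"jaw": 0},{"jaw": 0},{"jaw": 0}]'; python3 shift.py '[{"trans": [0.002,0,0.01],"jaw": 0},{"trans": [0.002,0,0.01],"jaw": 0},{"trans": [0.001,0,0.007],"jaw": 0},{"trans": [0,0,0.005],"jaw": 0},{"jaw": 0},{"jaw": 0}]'
```

```text
time: 16.7
ee_pos: [0.4745, 0.1379, 0.1217]
ee_rot: [-0.138, -3.137, 0.001]
force: [-2.7, -0.5, 6.8]
finger_gap: 0.0002
gripper_force: 3.2
time: 17.45
ee_pos: [0.4712, 0.1386, 0.0908]
ee_rot: [0.138, 3.137, 0.0]
force: [2.5, 2.4, 9.0]
finger_gap: 0.0003
gripper_force: 4.0
```

```bash
python3 shift.py '[{"trans": [0,0,0.003],"jaw": 0},{"trans": [0,0,0.003],"jaw": 0},{"jaw": 0},{"jaw": 0}]'; python3 shift.py '[{"trans": [0,0,0.002],"jaw": 0},{"trans": [0,0,0.001],"jaw": 0},{"jaw": 0},{"jaw": 0}]'
```

```text
time: 17.95
ee_pos: [0.4711, 0.1386, 0.0848]
ee_rot: [0.138, 3.137, 0.0]
force: [1.4, 2.6, 8.6]
finger_gap: 0.0003
gripper_force: 4.5
time: 18.45
ee_pos: [0.4712, 0.1387, 0.0841]
ee_rot: [0.137, 3.136, -0.0]
force: [-8.9, 0.9, 30.7]
finger_gap: -0.0002
gripper_force: 15.3
```

The force rose to 31 N at z = 0.0841, which is the end stop (0.084 expected). I'll go up and check.

```bash
python3 shift.py '[{"trans": [0,0,-0.01],"jaw": 0},{"trans": [0,0,-0.02],"jaw": 0},{"trans": [0,0,-0.04],"jaw": 0},{"trans": [0,0,-0.05],"jaw": 0},{"trans": [0,0,-0.05],"jaw": 0},{"trans": [-0.02,0.03,0],"jaw": 0},{"trans": [-0.02,0.05,0],"jaw": 0},{"jaw": 0},{"jaw": 0},{"jaw": 0}]'; python3 snap.py wrist10
python3 - <<'E'
from h import *
w=load("wrist10")
c=lambda x,y,z:proj(w,[.530+y*.088+x*.996,.2264+y*.996-.088*x,z]).round(1).tolist()
for y in(0,.006):print("expected top corners y",y,[c(x,y+d,.105) for x in(-.05,.05) for d in(-.006,.006)])
print("pad down",c(-.055,-.095,.093),"pad up",c(-.024,-.095,.164))
E
```

```text
time: 19.7
ee_pos: [0.5166, 0.2138, 0.2507]
ee_rot: [-0.139, -3.137, 0.002]
force: [0.1, -0.7, 0.6]
finger_gap: -0.0001
gripper_force: 0.0
19.7 [0.51663759 0.21382519 0.25065836] [-1.39421956e-01 -3.13722590e+00  1.52885035e-03] [ 0.16 -0.01  0.01  1.6  -0.    0.25]
expected top corners y 0 [[326.2, 148.4], [340.1, 148.4], [325.4, 254.3], [338.1, 254.3]]
expected top corners y 0.006 [[333.2, 148.4], [347.1, 148.4], [331.7, 254.3], [344.4, 254.3]]
pad down [225.8, 140.8] pad up [203.1, 196.0]
```

View pics/wrist10.png

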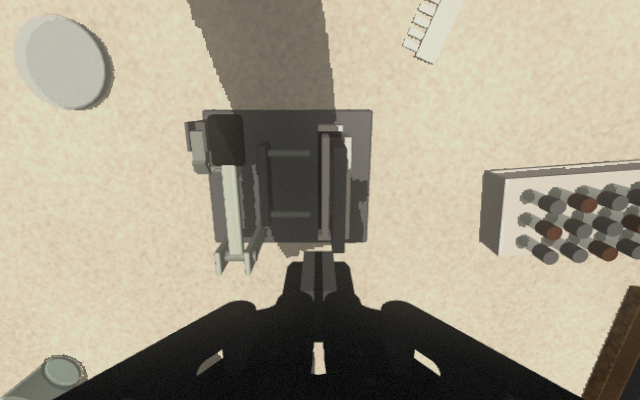

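The pad is at (226,140), which matches the caught-down position (225.8,140.8). The cassette is at columns 331–345, up against the wall as predicted for y = +6 mm, with the jaw closed on it. The robot touches nothing, so I'm handing in.

```bash
python3 -c "
from station import r, eyes, order, readout
print(order.hand_in())"
```

```text
the job is handed in; nothing more can be done
None
```

The job is handed in, with no verdict returned: in the last picture the cassette stood down in the slot with the jaw closed on it, the lever was held down by its catch, and the arm was clear after 19.7 s of the 61 s allowed.

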